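# Pack the turbidity meter's accessory case

### The job

Put the turbidity meter's accessories away in the open case: the capped round cell, the capped square cell, the flat dropper bottle and the tall black light shield, each standing upright on the bottom of the foam pocket cut to its shape. Set them down without dropping or tipping them over, and leave the open cell and the jar lid where they are.

Things in the scene. Friction and masses are not known exactly. Their poses are not given: they have to be found in the camera images.
- round_cell_mid (a point): Capped round sample cell: clear glass tube 25 mm across with a ribbed black screw cap 28 mm across (the top 17 mm); 95 mm tall in all, 50 to 95 g, standing upright on the bench. The point is on its axis, half-way up (47.5 mm above its foot); z is up. The loose things (a glass beaker, 53 mm across and 68 mm tall, stands among them) are at least 80 mm apart, centre to centre.
- square_cell_mid (a point): Capped square sample cell: clear glass, 25 x 25 mm, with a plain square black cap 28 x 28 mm (the top 18 mm); 80 mm tall in all, 50 to 95 g, standing upright. The point is at its centre, half-way up (40 mm above its foot); z is up, x and y are square to its faces.
- oil_bottle_mid (a point): Flat white plastic squeeze bottle with a black dropper tip, 30 to 60 g: body 44 mm wide along its x and 24 mm thick along its y, straight-sided up to 54 mm, then a narrower shoulder and an upright tip of 17 mm diameter; 80 mm tall in all, standing upright. The point is on its axis, half-way up (40 mm above its foot); z is up.
- light_shield_mid (a point): Light shield of the meter: plain black plastic cylinder 54 mm across and 70 mm tall, smooth-sided with a flat closed top, 50 to 90 g, standing upright. The point is on its axis, half-way up (35 mm above its foot); z is up.
- round_pocket_mouth (a point): Grey foam block, 91 x 91 mm, one of four lying two by two, 93 mm apart, in an open dark case 198 x 198 mm with walls 37 mm high; it has the small round pocket, 39 mm across, cut for the round cell. Point: centre of the pocket's mouth, on the block's top, 36 mm above the bench; z up, x and y along the sides of block and case. Pocket 15 mm deep, edge bevelled, floor dark.
- square_pocket_mouth (a point): Grey foam block, 91 x 91 mm, one of four lying two by two, 93 mm apart, in an open dark case 198 x 198 mm with walls 37 mm high; it has the square pocket, 39 x 39 mm, cut for the square cell. Point: centre of the pocket's mouth, on the block's top, 36 mm above the bench; z up, x and y along the sides of block and case. Pocket 15 mm deep, edge bevelled, floor dark.
- oblong_pocket_mouth (a point): Grey foam block, 91 x 91 mm, one of four lying two by two, 93 mm apart, in an open dark case 198 x 198 mm with walls 37 mm high; it has the oblong pocket, 58 mm along x by 38 mm along y, cut for the flat bottle. Point: centre of the pocket's mouth, on the block's top, 36 mm above the bench; z up, x and y along the sides of block and case. Pocket 15 mm deep, edge bevelled, floor dark.
- large_pocket_mouth (a point): Grey foam block, 91 x 91 mm, one of four lying two by two, 93 mm apart, in an open dark case 198 x 198 mm with walls 37 mm high; it has the large round pocket, 68 mm across, cut for the light shield. Point: centre of the pocket's mouth, on the block's top, 36 mm above the bench; z up, x and y along the sides of block and case. Pocket 15 mm deep, edge bevelled, floor dark.
- open_cell_mid (a point): Open round sample cell, a look-alike that stays where it is: the same clear glass tube, 25 mm across and 80 mm tall, but without a cap, its mouth open. Stands upright on the bench; the point is on its axis, half-way up (40 mm above its foot).
- jar_lid_mid (a point): Lid of a jar, a look-alike of the light shield that stays where it is: flat ribbed black plastic disc, 66 mm across, only 20 mm tall, lying on the bench. The point is at its centre, half-way up (10 mm above the bench).

How it is judged (in metres and radians):
At the end, for the whole second after the job is handed in: Round cell, square cell, flat bottle and light shield each stand upright (within 0.12 rad), released and at rest, on the bottom of their own pocket (within 12 mm of its centre, no more than 4 mm above the pocket floor); the open cell and the jar lid are upright within 30 mm of where they started (horizontal distance between round_cell_mid and round_pocket_mouth below 0.012 m and z of round_cell_mid in the frame of round_pocket_mouth below 0.0365 m and angle between each of round_cell_mid, square_cell_mid, oil_bottle_mid, light_shield_mid's own z axis and vertical below 0.12 rad and linear speed of each of round_cell, square_cell, oil_bottle, light_shield below 0.02 m/s and angular speed of each of round_cell, square_cell, oil_bottle, light_shield below 0.2 rad/s and horizontal distance between square_cell_mid and square_pocket_mouth below 0.012 m and z of square_cell_mid in the frame of square_pocket_mouth below 0.029 m and horizontal distance between oil_bottle_mid and oblong_pocket_mouth below 0.012 m and z of oil_bottle_mid in the frame of oblong_pocket_mouth below 0.029 m and horizontal distance between light_shield_mid and large_pocket_mouth below 0.012 m and z of light_shield_mid in the frame of large_pocket_mouth below 0.024 m and distance of each of open_cell_mid, jar_lid_mid from where it was at the start of the episode below 0.03 m and angle between each of open_cell_mid, jar_lid_mid's own z axis and vertical below 0.15 rad); the robot touches nothing.
It fails at once if the open cell is moved more than 30 mm or tipped over: it was to be left alone (distance of open_cell_mid from where it was at the start of the episode above 0.03 m or angle between open_cell_mid's own z axis and vertical above 0.5 rad).
It fails at once if the jar lid is moved more than 30 mm or tipped over: it was to be left alone (distance of jar_lid_mid from where it was at the start of the episode above 0.03 m or angle between jar_lid_mid's own z axis and vertical above 0.5 rad).
It fails at once if one of the four accessories is dropped (falls free by more than about 35 mm: faster than 0.85 m/s with no finger touching it) ((linear speed of round_cell above 0.85 m/s and contact force between round_cell and the fingers below 0.05 N) or (linear speed of square_cell above 0.85 m/s and contact force between square_cell and the fingers below 0.05 N) or (linear speed of oil_bottle above 0.85 m/s and contact force between oil_bottle and the fingers below 0.05 N) or (linear speed of light_shield above 0.85 m/s and contact force between light_shield and the fingers below 0.05 N)).
It fails at once if one of the four accessories is tipped over (angle between any of round_cell_mid, square_cell_mid, oil_bottle_mid, light_shield_mid's own z axis and vertical above 1 rad).
It also fails if it takes over 109 s, if anything falls off the work surface, if the arm or the gripper's body presses on something with over 40 N, if the wrist force passes 120 N, or if a joint passes its speed limit or range.

### The arm

A 7-joint arm with a two-finger parallel gripper is mounted at the origin on the work surface. World frame = base frame: x ahead of the robot, y to its left, z up, the work surface at z = 0. Lengths are in m, angles in degrees, forces in N, time in s.
With the tool pointing down it reaches from about 0.425 to 0.875 m from the base axis. Payload 4.7 kg.
Tool frame: the origin (TCP) lies between the finger pads; the fingertips stand 19 mm ahead of it and the grasp point (between the pads) is the TCP; x points along the fingers, z is the direction in which the jaws open and shut, and the axes are right-handed (so a half turn about x gives the same grasp; the last joint's range is limited). The gripper opens to 87 mm and grips with 3 to 60 N. Pads are 19 mm wide; open, the fingers measure 117 mm over their backs; the gripper's body (75 mm by 190 mm) begins 51 mm behind the grasp point.
Start: joints at [-63.478, 18.392, -4.016, 83.108, 1.295, 78.541, -3.26], TCP at [0.282, 0.586, 0.242] pointing down, gripper open.
Joint ranges: [-163.93, 163.93], [-17.29, 119.83], [-79.2, 71.16], [3.27, 140.29], [-89.18, 269.18], [5.43, 117.66], [-154.24, 154.24]. Speed limits (degrees/s): [147.25, 147.25, 180, 180, 180, 180, 180].

### API

Orientations are given as [roll, pitch, yaw] about the fixed x, y, z axes, in that order (R = Rz(yaw) Ry(pitch) Rx(roll)).
In Python, from cell import monitor, read_camera, camera_model, env, regions_of gives the robot as it stands. The module is installed in compiled form; this text tells all that it offers.
- The arm moves only by the tool step_arm, never from a script. Its argument "deltas" is a list of rows, each a list of 5 numbers: the gripper's target within -1 to 1 (fully open at 1, half-way at 0, shut at -1), then the shift along the tool's x, y, z in m, then the turn about the tool's x in degrees. A call has 1 to 12 rows; each row is the pose to reach, as a shift and turn from the pose commanded when the call began, along the tool's axes at that moment; what a row does not reach only later rows make up. A row lasts 1/8 s, in which the tool goes at most 62.5 mm and 10.7 degrees, less where a joint would pass 70% of its speed; a pose out of reach is approached as far as the arm can. A call with a gripper value outside its range is refused whole. The fingers move at their own pace and stop on an object; "newtons" is the grip in N (left out, the last holds). Time passes only in rows, so rows that repeat a pose let the fingers close. It gives the time, the measured TCP pose, the force and the opening at its end, in the units of the state.
- monitor.get_obs(): the state, without advancing time (a new reading comes with each control period).
- read_camera(name): name is "side" or "top" or "wrist"; returns (picture, depth): 400x640x3 uint8, red, green, blue; 400x640 float32, m along the optical axis (not along the pixel's ray), 0 where there is no reading.
- camera_model(name): a dict with "fx", "fy", "cx", "cy" (pixels), "xyz" and "attitude" of the camera in the world. Camera axes: x right, y down, z forward; pixel columns grow to the right and rows downward; lengths in m; the calibration is good to about 2 mm. A picture is of the moment at which its call begins: read the wrist's pose just before it. camera_model takes no time and is no camera call; for the wrist camera it gives the pose at the moment of the call.
- env.sign_off(): hands the job in, once; it reports no verdict.
Trained networks look in the newest picture that a camera, given by its name, has taken for a name from the list of things; names that differ only in an ending like _2 or _b are one class to them, and where a whole thing is asked for, a point or a joint stands for the part that bears it (a point fixed in the world has none). Each returns a list of dicts, best first, with "p" (0 to 1); they miss things now and then, are a little off and sometimes report something else, mostly with a low value. They report only what shows in the picture. A call takes as long as a camera call.
- regions_of(camera, thing): "pixels" (400x640 bool, what is visible of it) and "pixel" ([column, row] in pixels, amid what is visible of it).
The state is a dict: "time_s": time; "qpos": joint angles; "joint_velocities": joint speeds; "effort": joint torques, N m; "tool_pos": TCP position; "tool_rot": TCP orientation; "force": force on the tool from outside, world axes, zero at the start; "wrist_torque": the same for the moment, N m; "grip_width": finger opening in m.
Only numpy, scipy, OpenCV 4.12 (cv2) and the standard library are available. Lean on these libraries where they do the work, as an engineer would, in place of code of your own. Each camera call takes 0.05 s, during which the arm holds its last target. There are 200 camera calls.

## Working session

There is one attempt and no reset: what is moved stays moved. The work goes in short steps, Python scripts to look and compute and a tool call to move; the robot and the scene stay as the last step left them, time stands still between calls to the robot, and variables do not carry over. Pictures are saved under pics/ and viewed, about 12 in all and at most 16, crops included, and the job is handed in when it is done.

Besides the shell and the picture viewer there is one more tool, called after "Emit:" in YAML: its name, and indented under it one key for each argument. step_arm: Moves the arm, as the interface text tells. Its arguments: {"type":"object","properties":{"deltas":{"type":"array"},"newtons":{"type":"number"}},"required":["deltas"]}

```bash
mkdir -p pics
cat > h.py <<'E'
import numpy as np, cv2
from scipy.spatial.transform import Rotation as R
from cell import monitor, read_camera, camera_model, env, regions_of
def cloud(d,m):
    u,v=np.meshgrid(np.arange(640),np.arange(400))
    P=np.stack([(u-m['cx'])/m['fx']*d,(v-m['cy'])/m['fy']*d,d],-1)
    a=np.array(m['attitude'],float)
    Rm=a if a.shape==(3,3) else R.from_euler('xyz',a,degrees=True).as_matrix()
    W=P@Rm.T+np.array(m['xyz']); W[d<=0]=np.nan
    return W
E
python3 - <<'E'
from h import *
o=monitor.get_obs();print({k:np.round(v,3).tolist() for k,v in o.items()})
names="round_cell_mid square_cell_mid oil_bottle_mid light_shield_mid round_pocket_mouth square_pocket_mouth oblong_pocket_mouth large_pocket_mouth open_cell_mid jar_lid_mid".split()
for c in ("top","side"):
    m=camera_model(c);print(c,m)
    im,d=read_camera(c);cv2.imwrite(f'pics/{c}0.png',im[:,:,::-1]);W=cloud(d,m);np.savez(f'{c}0.npz',im=im,d=d,W=W)
    for n in names:
        for r in regions_of(c,n)[:2]:
            px=r['pixels'];w=W[px];w=w[~np.isnan(w[:,0])]
            if len(w)==0: continue
            print(c,n,round(r['p'],2),np.round(r['pixel']),px.sum(),'med',np.round(np.median(w,0),3),'lo',np.round(np.percentile(w,3,0),3),'hi',np.round(np.percentile(w,97,0),3))
E
```

```text
{'time_s': 0.0, 'qpos': [-63.478, 18.439, -4.014, 83.175, 1.295, 78.542, -3.261], 'joint_velocities': [0.053, -0.051, 0.073, -0.103, -0.108, -0.018, 0.004], 'effort': [-0.0, -49.129, -0.404, -31.254, -0.064, 0.044, 0.0], 'tool_pos': [0.282, 0.585, 0.24], 'tool_rot': [-176.739, 89.889, -112.454], 'force': [0.708, -0.049, 0.99], 'wrist_torque': [-0.055, -0.023, -0.0], 'grip_width': 0.087}
top {'fx': 407.87192081113676, 'fy': 407.87192081113676, 'cx': 319.6761219293321, 'cy': 195.42803387694346, 'xyz': array([ 0.39701619, -0.0063615 ,  0.94271151]), 'attitude': array([-169.46885601,   -0.29475055,  -89.76752231])}
top round_cell_mid 0.64 [467. 245.] 285 med [ 0.457 -0.324  0.091] lo [ 0.446 -0.341  0.01 ] hi [ 0.469 -0.318  0.097]
top square_cell_mid 0.73 [339. 245.] 185 med [ 0.449 -0.051  0.081] lo [ 0.435 -0.064  0.026] hi [ 0.464 -0.037  0.083]
top oil_bottle_mid 0.73 [396. 248.] 303 med [ 0.436 -0.174  0.056] lo [ 0.418 -0.195  0.009] hi [ 0.456 -0.158  0.077]
top light_shield_mid 0.61 [428. 200.] 631 med [ 0.55  -0.244  0.07 ] lo [ 0.528 -0.272  0.015] hi [ 0.575 -0.224  0.074]
to
[... 1646 characters left out ...]
1]
side round_pocket_mouth 0.81 [290. 154.] 916 med [0.509 0.201 0.035] lo [0.465 0.154 0.02 ] hi [0.55  0.24  0.038]
side square_pocket_mouth 0.69 [326. 150.] 878 med [0.603 0.189 0.034] lo [0.558 0.143 0.019] hi [0.644 0.227 0.037]
side oblong_pocket_mouth 0.71 [284. 126.] 824 med [0.521 0.298 0.034] lo [0.477 0.244 0.019] hi [0.564 0.333 0.037]
side large_pocket_mouth 0.93 [316. 126.] 832 med [0.616 0.286 0.033] lo [0.569 0.23  0.018] hi [0.657 0.322 0.037]
side open_cell_mid 0.69 [353. 240.] 344 med [ 0.547 -0.126  0.057] lo [ 0.538 -0.131  0.007] hi [ 0.56  -0.108  0.079]
side jar_lid_mid 0.81 [409. 261.] 814 med [ 0.648 -0.178  0.019] lo [ 0.62  -0.205  0.002] hi [ 0.68  -0.146  0.022]
```

Run:
```python
from h import *
T=np.load('top0.npz');S=np.load('side0.npz')
cv2.imwrite('pics/t.png',cv2.resize(T['im'][120:300,140:500,::-1],None,fx=2.2,fy=2.2))
cv2.imwrite('pics/s.png',cv2.resize(S['im'][90:390,230:470,::-1],None,fx=2,fy=2))
def sl(c,x,y,r,z0,z1,D):
    W=D['W'];k=(np.hypot(W[...,0]-x,W[...,1]-y)<r)&(W[...,2]>z0)&(W[...,2]<z1)
    return W[k]
for n,x,y,r,z0,z1 in [('round cap',.457,-.33,.03,.085,.105),('sq cap',.449,-.051,.03,.068,.09),('oil tip',.437,-.178,.03,.066,.09),('oil shoulder+',.437,-.178,.035,.045,.062),('oil all',.437,-.178,.04,.008,.09),
  ('shield',.55,-.247,.04,.062,.08),('open',.549,-.12,.03,.05,.09),('lid',.649,-.173,.05,.015,.03)]:
    for c,D in (('top',T),('side',S)):
        p=sl(c,x,y,r,z0,z1,D)
        if len(p)<5: print(n,c,len(p));continue
        (cx,cy),(w,h),a=cv2.minAreaRect((p[:,:2]*1000).astype(np.float32))
        (ex,ey),er=cv2.minEnclosingCircle((p[:,:2]*1000).astype(np.float32))
        print(n,c,len(p),'rect',np.round([cx,cy,w,h,a],1),'circ',np.round([ex,ey,er],1),'z',np.round(np.median(p[:,2]),4))
W=T['W'];
for D,c in((T,'top'),(S,'side')):
  W=D['W'];k=(abs(W[...,2]-.036)<.006)&(W[...,0]>.4)&(W[...,1]>.1)&(W[...,1]<.4)
  print(c,'case',cv2.minAreaRect((W[k][:,:2]*1000).astype(np.float32)))
  for n,x,y in [('round',.508,.197),('square',.601,.185),('oblong',.52,.288),('large',.613,.279)]:
    p=sl(c,x,y,.043,.015,.0265,D)
    print(n,c,len(p),[np.round(q,1) for q in cv2.minAreaRect((p[:,:2]*1000).astype(np.float32))],np.round(np.median(p,0),4))
```

```text
round cap top 165 rect [ 457.7 -330.9   27.1   28.2   48.5] circ [ 457.4 -331.8   15.3] z 0.0954
round cap side 250 rect [ 459.  -331.2   27.3   28.8   64.3] circ [ 459.  -330.9   14.6] z 0.0931
sq cap top 178 rect [449.5 -51.2  26.7  27.1  44.8] circ [450.5 -52.1  18. ] z 0.0808
sq cap side 197 rect [450.5 -52.3  29.9  28.5  46. ] circ [450.3 -51.6  18.4] z 0.0784
oil tip top 51 rect [ 437.1 -178.2   15.    15.1   87.2] circ [ 437.9 -178.7    8.4] z 0.0709
oil tip side 58 rect [ 438.8 -179.8   13.6   15.7   88.6] circ [ 438.7 -178.8    8.4] z 0.0696
oil shoulder+ top 174 rect [ 437.4 -178.3   44.    23.2   43.8] circ [ 437.8 -178.6   23.1] z 0.0559
oil shoulder+ side 197 rect [ 439.1 -179.2   43.4   23.1   43.9] circ [ 438.8 -178.8   23.2] z 0.0536
oil all top 297 rect [ 437.4 -178.    44.3   23.7   43.8] circ [ 437.6 -178.4   23.2] z 0.0557
oil all side 447 rect [ 439.1 -180.1   44.8   23.3   42.4] circ [ 439.  -180.1   23.4] z 0.0502
shield top 486 rect [ 553.9 -250.4   52.4   52.8   59.7] circ [ 554.1 -250.6   27. ] z 0.0709
shield side 609 rect [ 554.6 -250.3   52.9   52.    63.
[... 734 characters left out ...]
ray([521. , 290.6]), array([35.6, 57.6]), np.float64(83.0)] [0.5213 0.2911 0.022 ]
large top 620 [array([613.9, 279.3]), array([63.2, 64.9]), np.float64(81.1)] [0.6145 0.2794 0.0221]
side case ((561.0525512695312, 235.59161376953125), (205.58921813964844, 209.85440063476562), 82.8453140258789)
round side 103 [array([511.2, 205.5]), array([27.3, 32.1]), np.float64(42.9)] [0.5125 0.2067 0.0208]
square side 129 [array([604.2, 193.3]), array([31.6, 37.1]), np.float64(82.4)] [0.6046 0.1961 0.0208]
oblong side 161 [array([523. , 298.5]), array([29.5, 57.2]), np.float64(78.4)] [0.5214 0.3006 0.0208]
large side 277 [array([615.3, 286.9]), array([60.1, 57. ]), np.float64(19.9)] [0.6168 0.2891 0.0206]
```

View pics/t.png

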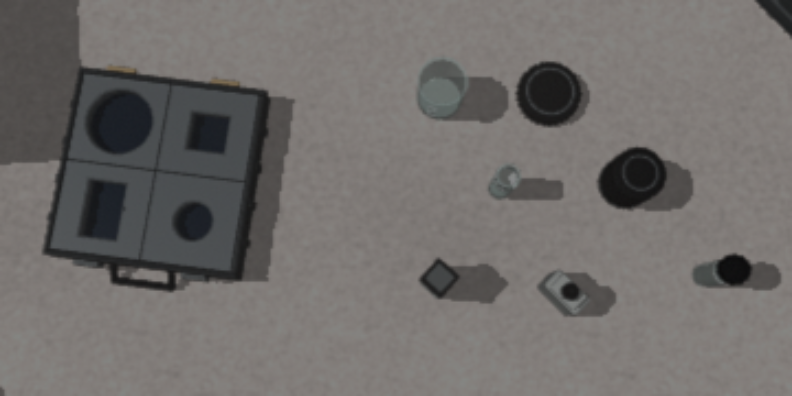

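View pics/s.png

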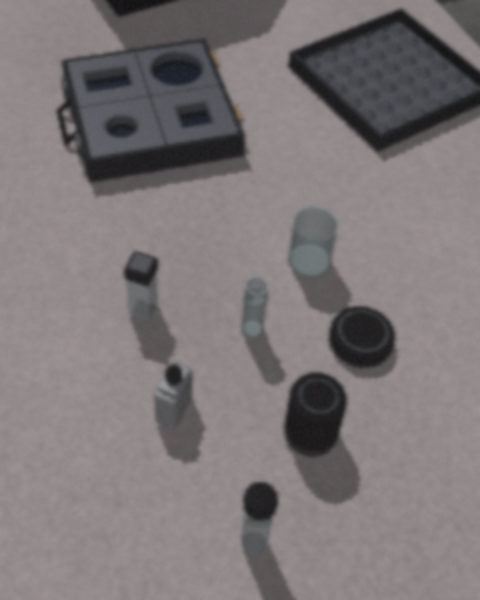

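The top view and the networks agree. The square cell is at crop (439,278), the bottle at (568,292), the round cell at (733,270) and the shield at (635,175). The case is on the left, with the large and square pockets in its top row and the oblong and round pockets in its bottom row. The open cell (505,182) and the lid (548,93) are clear of the pick sites. The side view shows the same layout.

```bash
cat >> h.py <<'E'
PICK=dict(oil=(.438,-.1787),sq=(.450,-.0517),shield=(.5545,-.2504),round=(.4583,-.331))
PUT=dict(oil=(.5201,.2885),sq=(.6011,.1849),shield=(.6124,.2772),round=(.5088,.1962))
def pose():
    o=monitor.get_obs();return o,np.array(o['tool_pos']),R.from_euler('xyz',o['tool_rot'],degrees=True).as_matrix()
def plan(x,y,z,jaw=None,start=None):
    o,p,M=pose()
    a=np.degrees(np.arctan2(M[1,2],M[0,2]))
    d=M.T@(np.array([x,y,z])-p)
    t=0 if jaw is None else -((jaw-a+90)%180-90)   # tool x is down: turn about it = -yaw
    print('d',np.round(d,4),'turn',round(t,1),'jaw',round(a,1),'q7',np.round(o['qpos'][6],1),'q1',round(o['qpos'][0],1),'tilt',np.round(M[:,0],3),'w',round(o['grip_width'],4),'t',round(o['time_s'],2))
E
python3 -c "
from h import *
plan(*PICK['oil'],.25,-46.2); plan(.5,.3,.25)"
```

```text
d [-0.0084 -0.4721 -0.621 ] turn -69.5 jaw 64.3 q7 -3.3 q1 -63.5 tilt [ 0.  0. -1.] w 0.0871 t 1.1
d [-0.0084 -0.3203 -0.1628] turn 0 jaw 64.3 q7 -3.3 q1 -63.5 tilt [ 0.  0. -1.] w 0.0871 t 1.1
```

Emit:
step_arm:
  deltas:
    - [1,-0.008,-0.32,-0.163,50]
    - [1,-0.008,-0.32,-0.163,50]
    - [1,-0.008,-0.32,-0.163,50]
    - [1,-0.008,-0.32,-0.163,50]
    - [1,-0.008,-0.32,-0.163,50]
    - [1,-0.008,-0.32,-0.163,50]
    - [1,-0.008,-0.32,-0.163,50]
  newtons: 15

```text
time_s: 1.98
tool_pos: [0.5029, 0.2949, 0.25]
tool_rot: [-49.5, 89.9, -35.7]
force: [-1.5, 0.6, 0.1]
grip_width: 0.0865
```

```bash
python3 -c "
from h import *
plan(*PICK['oil'],.20,-46.2)"
```

```text
d [ 0.0506 -0.4444 -0.1759] turn 60.0 jaw 13.8 q7 -17.4 q1 -44.9 tilt [ 0.002 -0.001 -1.   ] w 0.0865 t 1.98
```

Emit:
step_arm:
  deltas:
    - [1,0.05,-0.444,-0.176,60]
    - [1,0.05,-0.444,-0.176,60]
    - [1,0.05,-0.444,-0.176,60]
    - [1,0.05,-0.444,-0.176,60]
    - [1,0.05,-0.444,-0.176,60]
    - [1,0.05,-0.444,-0.176,60]
    - [1,0.05,-0.444,-0.176,60]
    - [1,0.05,-0.444,-0.176,60]
    - [1,0.05,-0.444,-0.176,60]
    - [1,0.05,-0.444,-0.176,60]
    - [1,0.05,-0.444,-0.176,60]
    - [1,0.05,-0.444,-0.176,60]

```text
time_s: 3.48
tool_pos: [0.4391, -0.1725, 0.1996]
tool_rot: [87.9, 90.0, 42.3]
force: [-0.1, 0.3, -0.3]
grip_width: 0.087
```

```bash
python3 -c "
from h import *
plan(*PICK['oil'],.042,-46.2)
im,d=read_camera('wrist');cv2.imwrite('pics/w1.png',im[:,:,::-1])"
```

```text
d [ 0.1576 -0.0052  0.0037] turn 0.6 jaw -45.6 q7 -29.3 q1 -22.0 tilt [ 0.  0. -1.] w 0.087 t 3.48
```

View pics/w1.png

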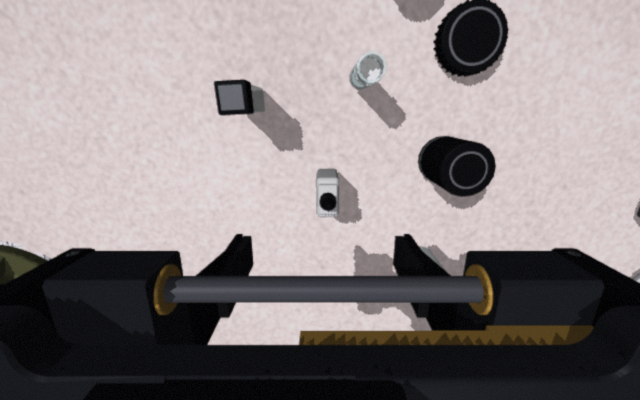

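The wrist view shows the bottle at (327,195), with its thin side across the jaws at (245..400,245). I'll centre on it and go down.

Emit:
step_arm:
  deltas:
    - [1,0.04,-0.005,0.004,0.6]
    - [1,0.08,-0.005,0.004,0.6]
    - [1,0.12,-0.005,0.004,0.6]
    - [1,0.157,-0.005,0.004,0.6]
    - [1,0.157,-0.005,0.004,0.6]
    - [1,0.157,-0.005,0.004,0.6]

```text
time_s: 4.28
tool_pos: [0.4389, -0.1803, 0.0437]
tool_rot: [32.5, 89.9, -13.8]
force: [0.1, -0.2, 0.4]
grip_width: 0.0868
```

```bash
python3 -c "
from h import *
plan(*PICK['oil'],.042,-46.2)"
```

```text
d [ 0.0017  0.0005 -0.0017] turn -0.1 jaw -46.3 q7 -19.4 q1 -19.0 tilt [ 0.002 -0.    -1.   ] w 0.0868 t 4.28
```

Well centred. I'll close, then lift.

Emit:
step_arm:
  deltas:
    - [-1,0.001,0,-0.001,0]
    - [-1,0.001,0,-0.001,0]
    - [-1,0.001,0,-0.001,0]
    - [-1,0.001,0,-0.001,0]
    - [-1,0.001,0,-0.001,0]
    - [-1,0.001,0,-0.001,0]
    - [-1,0.001,0,-0.001,0]
    - [-1,-0.04,0,0,0]
    - [-1,-0.09,0,0,0]
    - [-1,-0.14,0,0,0]
    - [-1,-0.14,0,0,0]
  newtons: 15

```text
time_s: 5.65
tool_pos: [0.4405, -0.1809, 0.1863]
tool_rot: [45.3, 89.5, -1.0]
force: [0.2, 0.3, -0.9]
grip_width: 0.024
```

```bash
python3 -c "
from h import *
plan(*PUT['oil'],.19,-97)"
```

```text
d [-0.0031  0.3819 -0.2844] turn 50.7 jaw -46.3 q7 -28.5 q1 -23.1 tilt [ 0.008 -0.    -1.   ] w 0.024 t 5.65
```

Emit:
step_arm:
  deltas:
    - [-1,-0.003,0.382,-0.284,50.7]
    - [-1,-0.003,0.382,-0.284,50.7]
    - [-1,-0.003,0.382,-0.284,50.7]
    - [-1,-0.003,0.382,-0.284,50.7]
    - [-1,-0.003,0.382,-0.284,50.7]
    - [-1,-0.003,0.382,-0.284,50.7]
    - [-1,-0.003,0.382,-0.284,50.7]
    - [-1,-0.003,0.382,-0.284,50.7]
    - [-1,-0.003,0.382,-0.284,50.7]
    - [-1,-0.003,0.382,-0.284,50.7]
    - [-1,-0.003,0.382,-0.284,50.7]
    - [-1,-0.003,0.382,-0.284,50.7]

```text
time_s: 7.15
tool_pos: [0.5183, 0.287, 0.1857]
tool_rot: [22.1, 90.0, -75.1]
force: [-0.3, 0.3, -0.4]
grip_width: 0.024
```

```bash
python3 -c "
from h import *
plan(*PUT['oil'],.075,-97)"
```

```text
d [ 0.1107  0.0016 -0.0017] turn -0.2 jaw -97.2 q7 -125.6 q1 -45.4 tilt [ 0. -0. -1.] w 0.024 t 7.15
```

Emit:
step_arm:
  deltas:
    - [-1,0.0,0.0015,-0.0015,0]
    - [-1,0.04,0.0015,-0.0015,0]
    - [-1,0.08,0.0015,-0.0015,0]
    - [-1,0.1,0.0015,-0.0015,0]
    - [-1,0.11,0.0015,-0.0015,0]
    - [-1,0.11,0.0015,-0.0015,0]
    - [-1,0.11,0.0015,-0.0015,0]

```text
time_s: 8.02
tool_pos: [0.5206, 0.291, 0.0771]
tool_rot: [131.6, 89.8, 34.6]
force: [0.5, 0.6, -1.0]
grip_width: 0.0241
```

```bash
python3 -c "
from h import *
plan(*PUT['oil'],.0645,-97)
im,d=read_camera('wrist');cv2.imwrite('pics/w2.png',im[:,:,::-1])
im,d=read_camera('side');cv2.imwrite('pics/s2.png',cv2.resize(im[60:220,230:400,::-1],None,fx=3,fy=3))"
```

```text
d [ 0.0126 -0.0003  0.0026] turn -0.0 jaw -97.0 q7 -124.1 q1 -44.6 tilt [ 0.002  0.002 -1.   ] w 0.0241 t 8.03
```

View pics/s2.png

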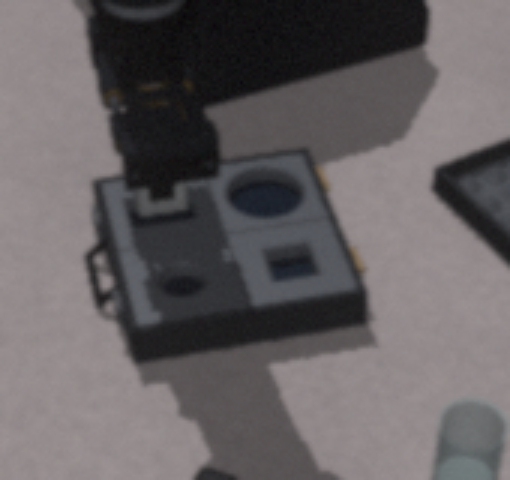

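The side view shows the bottle (160,205) held over the oblong pocket and aligned with it. I'll lower it slowly.

Emit:
step_arm:
  deltas:
    - [-1,0.003,0,0.0025,0]
    - [-1,0.006,0,0.0025,0]
    - [-1,0.009,0,0.0025,0]
    - [-1,0.011,0,0.0025,0]
    - [-1,0.012,0,0.0025,0]
    - [-1,0.012,0,0.0025,0]

```text
time_s: 8.88
tool_pos: [0.5193, 0.2879, 0.0635]
tool_rot: [-36.8, 90.0, -133.8]
force: [0.6, -0.3, -0.9]
grip_width: 0.0239
```

Emit:
step_arm:
  deltas:
    - [-1,0.001,0,0,0]
    - [-1,0.002,0,0,0]
    - [-1,0.002,0,0,0]

```text
time_s: 9.25
tool_pos: [0.5195, 0.2881, 0.0629]
tool_rot: [159.4, 90.0, 62.4]
force: [-2.0, -1.3, 7.2]
grip_width: 0.0242
```

It's on the floor (7 N up). I'll release and lift.

Emit:
step_arm:
  deltas:
    - [0,-0.001,0,0,0]
    - [0,-0.001,0,0,0]
    - [0,-0.001,0,0,0]
    - [0.3,-0.001,0,0,0]
    - [0.3,-0.03,0,0,0]
    - [1,-0.08,0,0,0]
    - [1,-0.13,0,0,0]
    - [1,-0.13,0,0,0]

```text
time_s: 10.25
tool_pos: [0.5219, 0.2893, 0.1966]
tool_rot: [131.7, 89.5, 34.7]
force: [1.0, 0.2, -0.3]
grip_width: 0.0786
```

```bash
python3 -c "
from h import *
plan(*PICK['sq'],.19,-45)"
```

```text
d [ 0.0042 -0.0298  0.3472] turn -52.0 jaw -97.0 q7 -125.5 q1 -45.5 tilt [ 0.008  0.005 -1.   ] w 0.0786 t 10.25
```

Emit:
step_arm:
  deltas:
    - [1,0,-0.03,0.347,-52]
    - [1,0,-0.03,0.347,-52]
    - [1,0,-0.03,0.347,-52]
    - [1,0,-0.03,0.347,-52]
    - [1,0,-0.03,0.347,-52]
    - [1,0,-0.03,0.347,-52]
    - [1,0,-0.03,0.347,-52]
    - [1,0,-0.03,0.347,-52]
    - [1,0,-0.03,0.347,-52]
    - [1,0,-0.03,0.347,-52]

```text
time_s: 11.5
tool_pos: [0.4473, -0.0518, 0.1913]
tool_rot: [-100.1, 90.0, -145.0]
force: [1.4, 1.1, -0.3]
grip_width: 0.0871
```

Run:
```python
from h import *
plan(*PICK['sq'],.042,-45)
im,d=read_camera('wrist');cv2.imwrite('pics/w3.png',im[:,:,::-1])
im,d=read_camera('top');W=cloud(d,camera_model('top'))
k=(np.hypot(W[...,0]-.52,W[...,1]-.288)<.04)&(W[...,2]>.06)
p=W[k];print(len(p),cv2.minAreaRect((p[:,:2]*1000).astype(np.float32)),np.percentile(p[:,2],[50,98]))
k=k&(W[...,2]>.088)
p=W[k];print(len(p),cv2.minAreaRect((p[:,:2]*1000).astype(np.float32)),np.percentile(p[:,2],[50,98]))
```

```text
d [0.1493 0.0021 0.0018] turn 0.1 jaw -44.9 q7 -44.3 q1 -26.9 tilt [-0. -0. -1.] w 0.0871 t 11.5
272 ((520.1861572265625, 286.3025817871094), (22.93938636779785, 43.88927459716797), 83.4820785522461) [0.07894413 0.10123469]
53 ((519.8287963867188, 286.9335632324219), (15.167585372924805, 14.984346389770508), 87.1845932006836) [0.0926469  0.10262335]
```

View pics/w3.png

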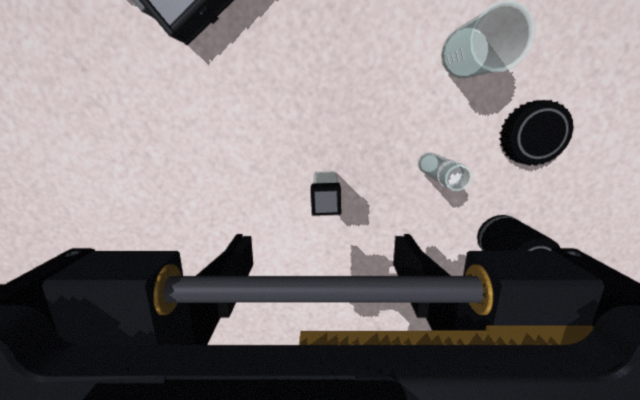

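The bottle stands in its pocket: top at 101 mm, within 2 mm of centre. In the wrist view the square cell (326,198) is aligned with the jaws.

Emit:
step_arm:
  deltas:
    - [1,0.03,0.002,0.002,0]
    - [1,0.08,0.002,0.002,0]
    - [1,0.12,0.002,0.002,0]
    - [1,0.15,0.002,0.002,0]
    - [1,0.151,0.002,0.002,0]
    - [1,0.151,0.002,0.002,0]

```text
time_s: 12.35
tool_pos: [0.4509, -0.0527, 0.0415]
tool_rot: [43.7, 89.9, -1.3]
force: [0.4, 0.8, 1.0]
grip_width: 0.0868
```

```bash
python3 -c "
from h import *
plan(*PICK['sq'],.040,-45)"
```

```text
d [ 0.0015  0.0001 -0.0014] turn 0.0 jaw -45.0 q7 -37.5 q1 -25.7 tilt [ 0.001 -0.    -1.   ] w 0.0868 t 12.35
```

Emit:
step_arm:
  deltas:
    - [-1,0.001,0,-0.001,0]
    - [-1,0.001,0,-0.001,0]
    - [-1,0.001,0,-0.001,0]
    - [-1,0.001,0,-0.001,0]
    - [-1,0.001,0,-0.001,0]
    - [-1,0.001,0,-0.001,0]
    - [-1,0.001,0,-0.001,0]
    - [-1,-0.04,0,0,0]
    - [-1,-0.09,0,0,0]
    - [-1,-0.15,0,0,0]
    - [-1,-0.15,0,0,0]
  newtons: 20

```text
time_s: 13.72
tool_pos: [0.4532, -0.0529, 0.1952]
tool_rot: [54.7, 89.4, 9.7]
force: [0.7, 0.7, -1.2]
grip_width: 0.0279
```

```bash
python3 -c "
from h import *
plan(*PUT['sq'],.19,-7)"
```

```text
d [ 0.007   0.2727 -0.0637] turn -38.0 jaw -45.0 q7 -44.2 q1 -27.9 tilt [ 0.01   0.002 -1.   ] w 0.0279 t 13.72
```

The width is 28 mm, so the pads are on the cap, but the hold is firm. I'll carry it over.

Emit:
step_arm:
  deltas:
    - [-1,0.005,0.273,-0.064,-38]
    - [-1,0.005,0.273,-0.064,-38]
    - [-1,0.005,0.273,-0.064,-38]
    - [-1,0.005,0.273,-0.064,-38]
    - [-1,0.005,0.273,-0.064,-38]
    - [-1,0.005,0.273,-0.064,-38]
    - [-1,0.005,0.273,-0.064,-38]
    - [-1,0.005,0.273,-0.064,-38]
    - [-1,0.005,0.273,-0.064,-38]

```text
time_s: 14.85
tool_pos: [0.5977, 0.1843, 0.1859]
tool_rot: [52.0, 90.0, 44.9]
force: [0.5, 0.4, -1.2]
grip_width: 0.0275
```

```bash
python3 -c "
from h import *
plan(*PUT['sq'],.072,-7)"
```

```text
d [0.1139 0.001  0.0033] turn -0.1 jaw -7.1 q7 -21.6 q1 -37.0 tilt [ 0.  0. -1.] w 0.0275 t 14.85
```

Emit:
step_arm:
  deltas:
    - [-1,0.0,0.001,0.003,0]
    - [-1,0.04,0.001,0.003,0]
    - [-1,0.08,0.001,0.003,0]
    - [-1,0.1,0.001,0.003,0]
    - [-1,0.113,0.001,0.003,0]
    - [-1,0.113,0.001,0.003,0]
    - [-1,0.113,0.001,0.003,0]

```text
time_s: 15.72
tool_pos: [0.602, 0.1864, 0.074]
tool_rot: [29.6, 89.9, 22.6]
force: [-1.1, -0.1, -0.3]
grip_width: 0.0274
```

```bash
python3 -c "
from h import *
plan(*PUT['sq'],.061,-7)"
```

```text
d [ 0.013  -0.0016 -0.0008] turn -0.0 jaw -7.0 q7 -19.6 q1 -35.9 tilt [ 0.002  0.001 -1.   ] w 0.0274 t 15.72
```

Emit:
step_arm:
  deltas:
    - [-1,0.003,-0.001,-0.001,0]
    - [-1,0.006,-0.001,-0.001,0]
    - [-1,0.009,-0.001,-0.001,0]
    - [-1,0.011,-0.001,-0.001,0]
    - [-1,0.012,-0.001,-0.001,0]
    - [-1,0.012,-0.001,-0.001,0]

```text
time_s: 16.48
tool_pos: [0.5999, 0.1853, 0.0606]
tool_rot: [49.0, 90.0, 42.0]
force: [-1.9, -0.1, -0.7]
grip_width: 0.0278
```

Emit:
step_arm:
  deltas:
    - [-1,0.001,0,0,0]
    - [-1,0.002,0,0,0]
    - [-1,0.002,0,0,0]

```text
time_s: 16.85
tool_pos: [0.6008, 0.1853, 0.0603]
tool_rot: [31.7, 89.9, 24.7]
force: [-0.7, 0.0, 8.3]
grip_width: 0.0272
```

Emit:
step_arm:
  deltas:
    - [0.2,-0.001,0,0,0]
    - [0.2,-0.001,0,0,0]
    - [0.2,-0.001,0,0,0]
    - [0.2,-0.001,0,0,0]
    - [0.2,-0.03,0,0,0]
    - [1,-0.08,0,0,0]
    - [1,-0.15,0,0,0]
    - [1,-0.15,0,0,0]

```text
time_s: 17.85
tool_pos: [0.6027, 0.1858, 0.2144]
tool_rot: [29.6, 89.4, 22.6]
force: [0.5, 1.0, 0.2]
grip_width: 0.0745
```

```bash
python3 -c "
from h import *
plan(*PICK['shield'],.19,-45)"
```

```text
d [ 0.0223 -0.4389  0.0053] turn 38.0 jaw -7.0 q7 -21.7 q1 -37.2 tilt [ 0.009  0.004 -1.   ] w 0.0745 t 17.85
```

Emit:
step_arm:
  deltas:
    - [1,0.0,-0.439,0.005,38]
    - [1,0.0,-0.439,0.005,38]
    - [1,0.0,-0.439,0.005,38]
    - [1,0.0,-0.439,0.005,38]
    - [1,0.0,-0.439,0.005,38]
    - [1,0.0,-0.439,0.005,38]
    - [1,0.02,-0.439,0.005,38]
    - [1,0.02,-0.439,0.005,38]
    - [1,0.02,-0.439,0.005,38]
    - [1,0.02,-0.439,0.005,38]
    - [1,0.02,-0.439,0.005,38]

```text
time_s: 19.23
tool_pos: [0.552, -0.2493, 0.1887]
tool_rot: [92.2, 89.9, 47.4]
force: [0.1, 0.3, -0.5]
grip_width: 0.0872
```

Run:
```python
from h import *
plan(*PICK['shield'],.05,-45)
im,d=read_camera('wrist');cv2.imwrite('pics/w4.png',im[:,:,::-1])
im,d=read_camera('top');W=cloud(d,camera_model('top'))
k=(np.hypot(W[...,0]-.601,W[...,1]-.185)<.04)&(W[...,2]>.06)
p=W[k];print(len(p),cv2.minAreaRect((p[:,:2]*1000).astype(np.float32)),np.percentile(p[:,2],[50,98]))
```

```text
d [0.1387 0.0008 0.0026] turn 0.2 jaw -44.8 q7 -13.8 q1 -11.2 tilt [ 0.001  0.001 -1.   ] w 0.0872 t 19.23
242 ((599.533935546875, 185.77740478515625), (27.936819076538086, 28.159809112548828), 83.76492309570312) [0.10059134 0.10425114]
```

View pics/w4.png

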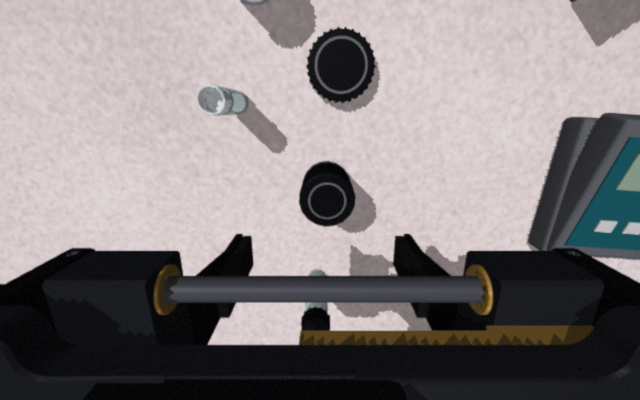

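The square cell is placed (top at 101 mm, within 2 mm of centre). The wrist view shows the shield (327,198) centred between the jaws. The meter, at the right edge, is well over 150 mm away.

Emit:
step_arm:
  deltas:
    - [1,0.03,0.001,0.003,0]
    - [1,0.07,0.001,0.003,0]
    - [1,0.11,0.001,0.003,0]
    - [1,0.137,0.001,0.003,0]
    - [1,0.137,0.001,0.003,0]
    - [1,0.137,0.001,0.003,0]

```text
time_s: 20.08
tool_pos: [0.5549, -0.2528, 0.0529]
tool_rot: [26.0, 89.9, -19.0]
force: [-0.6, -0.9, 0.6]
grip_width: 0.0872
```

```bash
python3 -c "
from h import *
plan(*PICK['shield'],.05,-45)"
```

```text
d [ 0.0029  0.0014 -0.002 ] turn 0.0 jaw -45.0 q7 -9.1 q1 -7.9 tilt [ 0.002 -0.001 -1.   ] w 0.0872 t 20.07
```

Emit:
step_arm:
  deltas:
    - [-1,0.001,0.001,-0.002,0]
    - [-1,0.001,0.001,-0.002,0]
    - [-1,0.001,0.001,-0.002,0]
    - [-1,0.001,0.001,-0.002,0]
    - [-1,0.001,0.001,-0.002,0]
    - [-1,0.001,0.001,-0.002,0]
    - [-1,-0.04,0,0,0]
    - [-1,-0.09,0,0,0]
    - [-1,-0.15,0,0,0]
    - [-1,-0.15,0,0,0]

```text
time_s: 21.32
tool_pos: [0.5565, -0.2543, 0.2069]
tool_rot: [29.6, 89.5, -15.4]
force: [-0.5, 0.6, -0.7]
grip_width: 0.0537
```

```bash
python3 -c "
from h import *
plan(*PUT['shield'],.2,-52)"
```

```text
d [ 0.006   0.4151 -0.3366] turn 7.0 jaw -45.0 q7 -13.8 q1 -11.3 tilt [ 0.009 -0.003 -1.   ] w 0.0537 t 21.32
```

Emit:
step_arm:
  deltas:
    - [-1,0.003,0.415,-0.337,7]
    - [-1,0.003,0.415,-0.337,7]
    - [-1,0.003,0.415,-0.337,7]
    - [-1,0.003,0.415,-0.337,7]
    - [-1,0.003,0.415,-0.337,7]
    - [-1,0.003,0.415,-0.337,7]
    - [-1,0.003,0.415,-0.337,7]
    - [-1,0.003,0.415,-0.337,7]
    - [-1,0.003,0.415,-0.337,7]
    - [-1,0.003,0.415,-0.337,7]
    - [-1,0.003,0.415,-0.337,7]
    - [-1,0.003,0.415,-0.337,7]

```text
time_s: 22.82
tool_pos: [0.6096, 0.2768, 0.1984]
tool_rot: [-51.7, 89.9, -103.9]
force: [-0.9, -1.3, -0.4]
grip_width: 0.0533
```

```bash
python3 -c "
from h import *
plan(*PUT['shield'],.085,-52)"
```

```text
d [0.1134 0.0025 0.0013] turn -0.2 jaw -52.2 q7 -71.5 q1 -46.7 tilt [-0.    -0.001 -1.   ] w 0.0533 t 22.82
```

Emit:
step_arm:
  deltas:
    - [-1,0.0,0.0025,0.001,0]
    - [-1,0.04,0.0025,0.001,0]
    - [-1,0.08,0.0025,0.001,0]
    - [-1,0.1,0.0025,0.001,0]
    - [-1,0.11,0.0025,0.001,0]
    - [-1,0.11,0.0025,0.001,0]
    - [-1,0.11,0.0025,0.001,0]

```text
time_s: 23.7
tool_pos: [0.613, 0.2803, 0.0902]
tool_rot: [80.8, 89.8, 28.8]
force: [-0.3, -0.1, -1.2]
grip_width: 0.0533
```

```bash
python3 -c "
from h import *
plan(*PUT['shield'],.073,-52)"
```

```text
d [ 0.0172 -0.0024  0.0021] turn -0.0 jaw -52.0 q7 -69.7 q1 -45.7 tilt [ 0.002  0.001 -1.   ] w 0.0533 t 23.7
```

Emit:
step_arm:
  deltas:
    - [-1,0.004,-0.002,0.002,0]
    - [-1,0.008,-0.002,0.002,0]
    - [-1,0.011,-0.002,0.002,0]
    - [-1,0.013,-0.002,0.002,0]
    - [-1,0.015,-0.002,0.002,0]
    - [-1,0.016,-0.002,0.002,0]
    - [-1,0.016,-0.002,0.002,0]

```text
time_s: 24.58
tool_pos: [0.6115, 0.2771, 0.0725]
tool_rot: [-128.1, 90.0, 179.9]
force: [-0.1, -0.1, -0.2]
grip_width: 0.0534
```

Emit:
step_arm:
  deltas:
    - [-1,0.001,0,0,0]
    - [-1,0.002,0,0,0]
    - [-1,0.002,0,0,0]

```text
time_s: 24.95
tool_pos: [0.6117, 0.2772, 0.0718]
tool_rot: [111.6, 90.0, 59.6]
force: [-2.0, -0.3, 4.9]
grip_width: 0.0537
```

Emit:
step_arm:
  deltas:
    - [0.7,-0.0005,0,0,0]
    - [0.7,-0.001,0,0,0]
    - [0.7,-0.001,0,0,0]
    - [0.7,-0.001,0,0,0]
    - [0.7,-0.03,0,0,0]
    - [1,-0.08,0,0,0]
    - [1,-0.15,0,0,0]
    - [1,-0.15,0,0,0]

```text
time_s: 25.95
tool_pos: [0.6143, 0.2779, 0.2268]
tool_rot: [80.1, 89.4, 28.1]
force: [1.0, 0.2, 0.0]
grip_width: 0.0863
```

```bash
python3 -c "
from h import *
plan(*PICK['round'],.2,-45)"
```

```text
d [ 0.0225 -0.4979  0.3839] turn -7.0 jaw -52.0 q7 -71.4 q1 -46.6 tilt [ 0.009  0.005 -1.   ] w 0.0863 t 25.95
```

Emit:
step_arm:
  deltas:
    - [1,0.02,-0.498,0.384,0]
    - [1,0.02,-0.498,0.384,0]
    - [1,0.02,-0.498,0.384,0]
    - [1,0.02,-0.498,0.384,0]
    - [1,0.02,-0.498,0.384,0]
    - [1,0.02,-0.498,0.384,0]
    - [1,0.02,-0.498,0.384,0]
    - [1,0.02,-0.498,0.384,0]
    - [1,0.02,-0.498,0.384,0]
    - [1,0.02,-0.498,0.384,0]
    - [1,0.02,-0.498,0.384,0]
    - [1,0.02,-0.498,0.384,0]

```text
time_s: 27.45
tool_pos: [0.455, -0.3317, 0.1998]
tool_rot: [-167.6, 89.9, 140.3]
force: [1.1, 0.1, -0.3]
grip_width: 0.087
```

Emit:
step_arm:
  deltas:
    - [1,0,0,0,0]
    - [1,0,0,0,0]

```text
time_s: 27.7
tool_pos: [0.4563, -0.3303, 0.2004]
tool_rot: [125.9, 89.9, 74.1]
force: [0.8, 0.6, 0.8]
grip_width: 0.0868
```

Run:
```python
from h import *
plan(*PICK['round'],.055,-52)
im,d=read_camera('wrist');cv2.imwrite('pics/w5.png',im[:,:,::-1])
im,d=read_camera('top');W=cloud(d,camera_model('top'))
k=(np.hypot(W[...,0]-.6124,W[...,1]-.2772)<.045)&(W[...,2]>.075)
p=W[k];print(len(p),cv2.minAreaRect((p[:,:2]*1000).astype(np.float32)),np.percentile(p[:,2],[50,98]))
```

```text
d [0.1454 0.001  0.0019] turn 0.2 jaw -51.8 q7 -10.0 q1 -10.9 tilt [ 0.     0.001 -1.   ] w 0.0868 t 27.7
527 ((610.6874389648438, 276.9767150878906), (52.22111129760742, 52.823448181152344), 12.121999740600586) [0.09141921 0.09507538]
```

View pics/w5.png

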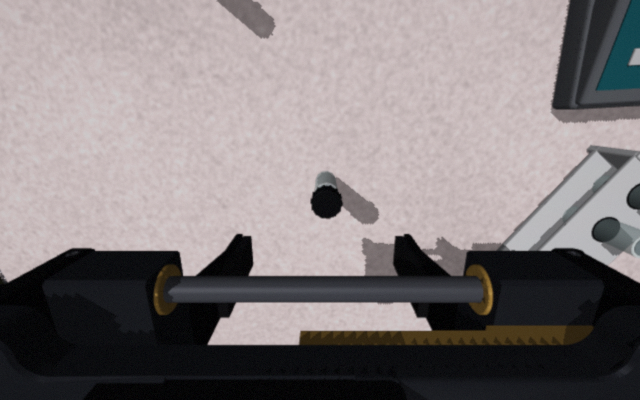

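The shield is placed (top at 91 mm, within 2 mm of centre). The round cell (326,201) is centred. There is a rack at the right edge, so I'll check its clearance to the gripper body before going down.

Run:
```python
from h import *
for n in ('wrist','side'):
    m=camera_model(n);im,d=read_camera(n);W=cloud(d,m).reshape(-1,3)
    a=np.radians(-52);j=np.array([np.cos(a),np.sin(a)]);q=np.array([-j[1],j[0]])
    r=W[:,:2]-np.array(PICK['round']);u=r@j;v=r@q
    k=(W[:,2]>.01)&(W[:,2]<.15)&(abs(v)<.09)&(u>.03)&(u<.3)
    print(n,k.sum(),'min u',np.nanmin(u[k]) if k.any() else None, 'max z for u<.15',W[k&(u<.15),2].max() if (k&(u<.15)).any() else None)
```

```text
wrist 7399 min u 0.21846783512086548 max z for u<.15 None
side 310 min u 0.24730643173236738 max z for u<.15 None
```

Emit:
step_arm:
  deltas:
    - [1,0.03,0.001,0.002,0]
    - [1,0.07,0.001,0.002,0]
    - [1,0.11,0.001,0.002,0]
    - [1,0.143,0.001,0.002,0]
    - [1,0.145,0.001,0.002,0]
    - [1,0.145,0.001,0.002,0]

```text
time_s: 28.65
tool_pos: [0.458, -0.3335, 0.0566]
tool_rot: [17.2, 89.9, -34.9]
force: [1.1, -0.1, -0.1]
grip_width: 0.0871
```

```bash
python3 -c "
from h import *
plan(*PICK['round'],.055,-52)"
```

```text
d [ 0.0016  0.0018 -0.0018] turn -0.0 jaw -52.0 q7 -2.8 q1 -5.5 tilt [ 0.001 -0.001 -1.   ] w 0.0871 t 28.65
```

Emit:
step_arm:
  deltas:
    - [-1,0.001,0.001,-0.002,0]
    - [-1,0.001,0.001,-0.002,0]
    - [-1,0.001,0.001,-0.002,0]
    - [-1,0.001,0.001,-0.002,0]
    - [-1,0.001,0.001,-0.002,0]
    - [-1,0.001,0.001,-0.002,0]
    - [-1,0.001,0.001,-0.002,0]
    - [-1,-0.04,0,0,0]
    - [-1,-0.09,0,0,0]
    - [-1,-0.16,0,0,0]
    - [-1,-0.17,0,0,0]
    - [-1,-0.17,0,0,0]

```text
time_s: 30.15
tool_pos: [0.4578, -0.3332, 0.2262]
tool_rot: [45.7, 89.9, -6.3]
force: [-0.2, -0.3, -1.8]
grip_width: 0.027
```

```bash
python3 -c "
from h import *
plan(*PUT['round'],.22,-52)"
```

```text
d [ 0.0062  0.3661 -0.3858] turn -0.0 jaw -52.0 q7 -10.5 q1 -11.8 tilt [ 0.002 -0.    -1.   ] w 0.027 t 30.15
```

Emit:
step_arm:
  deltas:
    - [-1,0.005,0.366,-0.386,0]
    - [-1,0.005,0.366,-0.386,0]
    - [-1,0.005,0.366,-0.386,0]
    - [-1,0.005,0.366,-0.386,0]
    - [-1,0.005,0.366,-0.386,0]
    - [-1,0.005,0.366,-0.386,0]
    - [-1,0.005,0.366,-0.386,0]
    - [-1,0.005,0.366,-0.386,0]
    - [-1,0.005,0.366,-0.386,0]
    - [-1,0.005,0.366,-0.386,0]
    - [-1,0.005,0.366,-0.386,0]
    - [-1,0.005,0.366,-0.386,0]

```text
time_s: 31.65
tool_pos: [0.5082, 0.1947, 0.2198]
tool_rot: [-92.2, 89.9, -144.3]
force: [0.2, -0.0, -0.7]
grip_width: 0.0266
```

```bash
python3 -c "
from h import *
plan(*PUT['round'],.09,-52)
im,d=read_camera('side');cv2.imwrite('pics/s6.png',cv2.resize(im[60:220,230:400,::-1],None,fx=3,fy=3))"
```

```text
d [ 0.1298  0.0016 -0.0008] turn -0.2 jaw -52.2 q7 -73.4 q1 -47.1 tilt [-0.001 -0.001 -1.   ] w 0.0266 t 31.65
```

View pics/s6.png

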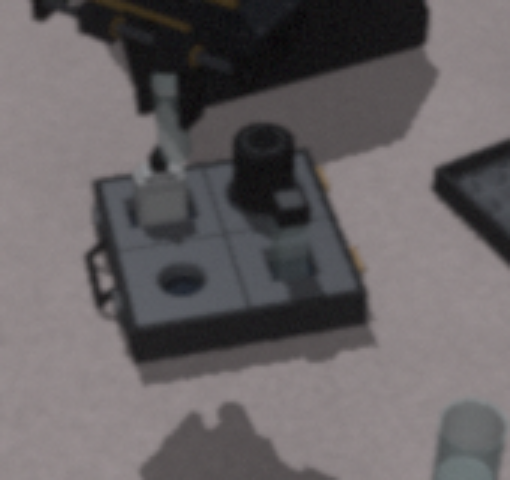

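The bottle, shield and square cell stand in their pockets. The round cell (170,115) hangs nearly upright above the empty round pocket (182,280).

Emit:
step_arm:
  deltas:
    - [-1,0.0,0.001,-0.001,0]
    - [-1,0.04,0.001,-0.001,0]
    - [-1,0.08,0.001,-0.001,0]
    - [-1,0.11,0.001,-0.001,0]
    - [-1,0.127,0.001,-0.001,0]
    - [-1,0.127,0.001,-0.001,0]
    - [-1,0.127,0.001,-0.001,0]

```text
time_s: 32.58
tool_pos: [0.5095, 0.1983, 0.0949]
tool_rot: [81.0, 89.9, 29.0]
force: [-0.5, 0.5, -1.0]
grip_width: 0.0268
```

Run:
```python
from h import *
plan(*PUT['round'],.077,-52)
im,d=read_camera('side');W=cloud(d,camera_model('side'))
cv2.imwrite('pics/s7.png',cv2.resize(im[110:190,250:350,::-1],None,fx=6,fy=6))
```

```text
d [ 0.0179 -0.0019  0.0012] turn -0.0 jaw -52.0 q7 -70.7 q1 -45.9 tilt [ 0.002  0.001 -1.   ] w 0.0268 t 32.58
```

View pics/s7.png

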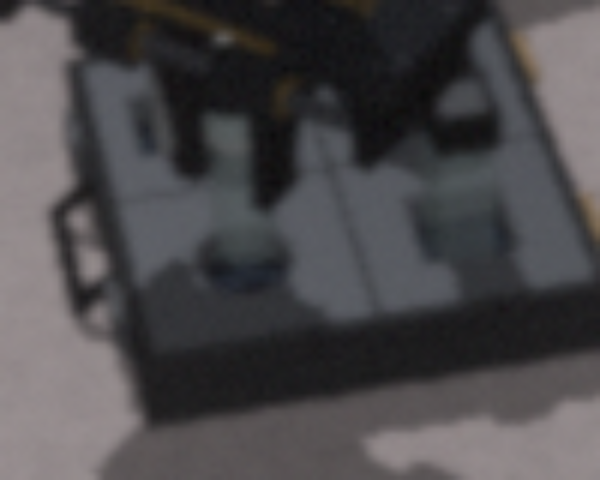

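The cell's foot (235,240) is inside the round pocket's mouth (245,262). I'll lower it.

Emit:
step_arm:
  deltas:
    - [-1,0.003,-0.002,0.001,0]
    - [-1,0.007,-0.002,0.001,0]
    - [-1,0.01,-0.002,0.001,0]
    - [-1,0.013,-0.002,0.001,0]
    - [-1,0.015,-0.002,0.001,0]
    - [-1,0.016,-0.002,0.001,0]
    - [-1,0.016,-0.002,0.001,0]

```text
time_s: 33.5
tool_pos: [0.5075, 0.1959, 0.0775]
tool_rot: [-64.5, 90.0, -116.5]
force: [0.2, 0.1, -1.2]
grip_width: 0.0269
```

Emit:
step_arm:
  deltas:
    - [-1,0.001,0,0,0]
    - [-1,0.002,0,0,0]
    - [-1,0.002,0,0,0]

```text
time_s: 33.88
tool_pos: [0.5075, 0.1959, 0.0756]
tool_rot: [62.9, 90.0, 10.9]
force: [0.2, -0.7, -1.4]
grip_width: 0.0267
```

Emit:
step_arm:
  deltas:
    - [-1,0.001,0,0,0]
    - [-1,0.002,0,0,0]
    - [-1,0.002,0,0,0]

```text
time_s: 34.25
tool_pos: [0.5089, 0.1967, 0.0753]
tool_rot: [87.6, 89.8, 35.6]
force: [-0.7, 0.3, 8.3]
grip_width: 0.0269
```

Contact at 8 N. I'll release and lift away.

Emit:
step_arm:
  deltas:
    - [-0.1,-0.0005,0,0,0]
    - [-0.1,-0.001,0,0,0]
    - [0,-0.001,0,0,0]
    - [0,-0.001,0,0,0]
    - [0,-0.03,0,0,0]
    - [0.3,-0.08,0,0,0]
    - [0.3,-0.14,0,0,0]
    - [0.3,-0.16,0,0,0]

```text
time_s: 35.25
tool_pos: [0.5092, 0.1964, 0.2378]
tool_rot: [83.3, 89.6, 31.3]
force: [-0.9, -0.2, 0.1]
grip_width: 0.0556
```

```bash
python3 -c "
from h import *
plan(.5,-.05,.25)"
```

```text
d [-0.0131 -0.1589  0.1886] turn 0 jaw -52.0 q7 -73.7 q1 -47.5 tilt [ 0.006  0.003 -1.   ] w 0.0556 t 35.25
```

Emit:
step_arm:
  deltas:
    - [0.3,-0.013,-0.159,0.189,0]
    - [0.3,-0.013,-0.159,0.189,0]
    - [0.3,-0.013,-0.159,0.189,0]
    - [0.3,-0.013,-0.159,0.189,0]
    - [0.3,-0.013,-0.159,0.189,0]
    - [0.3,-0.013,-0.159,0.189,0]
    - [0.3,-0.013,-0.159,0.189,0]

```text
time_s: 36.12
tool_pos: [0.4985, -0.0491, 0.2463]
tool_rot: [-146.1, 90.0, 162.1]
force: [-0.5, 1.1, 0.1]
grip_width: 0.0565
```

Run:
```python
from h import *
im,d=read_camera('top');W=cloud(d,camera_model('top'))
cv2.imwrite('pics/t8.png',cv2.resize(im[120:300,140:500,::-1],None,fx=2.2,fy=2.2))
for n,zt in dict(oil=.101,sq=.101,shield=.091,round=.116).items():
    x,y=PUT[n];k=(np.hypot(W[...,0]-x,W[...,1]-y)<.045)&(W[...,2]>zt-.012)
    p=W[k];c,s,a=cv2.minAreaRect((p[:,:2]*1000).astype(np.float32))
    print(n,len(p),'off mm',np.round(np.array(c)-[x*1000,y*1000],1),np.round(s,1),'ztop',np.round(np.percentile(p[:,2],[50,95]),4),'want',zt)
for n in('open_cell_mid','jar_lid_mid'):
    for c in('top','side'):
        if c=='side' and n[0]=='o':
            i2,d2=read_camera(c)
        r=regions_of(c,n)[:1]
        print(n,c,[(round(q['p'],2),np.round(q['pixel'])) for q in r])
```

```text
oil 47 off mm [ 0.1 -1.4] [15.7 14.9] ztop [0.092  0.1014] want 0.101
sq 194 off mm [-1.7  1.1] [28.1 28.8] ztop [0.1014 0.1042] want 0.101
shield 514 off mm [-1.4 -0.3] [52.2 52.6] ztop [0.0913 0.0942] want 0.091
round 165 off mm [-0.4 -1.7] [27. 27.] ztop [0.1159 0.1187] want 0.116
open_cell_mid top []
open_cell_mid side [(0.91, array([354., 247.]))]
jar_lid_mid top []
jar_lid_mid side [(0.8, array([409., 259.]))]
```

View pics/t8.png

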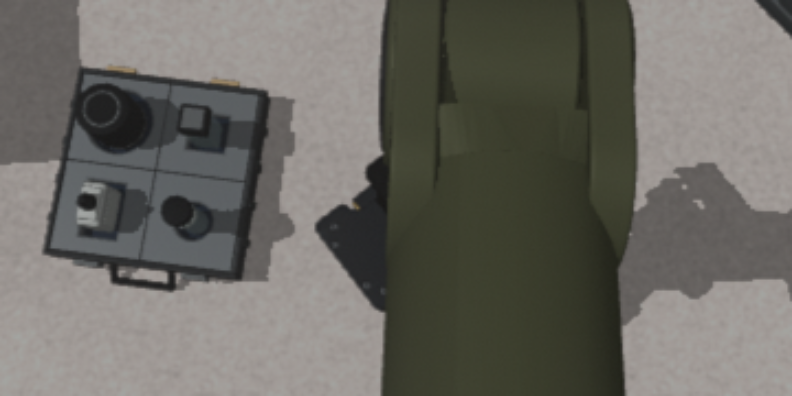

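The top view shows all four accessories upright in their pockets: shield (100,105), square cell (195,120), bottle (95,205) and round cell (180,212). The arm is clear of everything. The side camera finds the open cell at (354,247) and the lid at (409,259), close to their first positions, so I'll hand in.

```bash
python3 -c "
from h import *
print(env.sign_off())"
```

```text
the job is handed in; nothing more can be done
None
```

All four accessories are in their own pockets, and I handed the job in at about 36 s of the 109 s allowed. I placed them in this order: bottle, square cell, light shield, round cell. Each was lowered until the wrist force showed contact with the pocket floor (5–8 N), then released.

- **Placement:** the last top-camera check put each accessory within about 2 mm of its pocket centre. Their tops were at 101, 101, 91 and 116 mm (same order), which matches standing upright on the pocket floor.
- **Open cell and jar lid:** the arm hid both from the top camera at the end. The side camera found them in the same places, 2–7 px from their first pixels, so I take them as unmoved, but I did not measure this in millimetres.
- **Grip on the two cells:** the gripper closed to about 28 mm on the square cell and 27 mm on the round cell, so it held them by the cap and not the glass as I had planned. Neither slipped noticeably.

The hand-in gave no verdict, as expected.

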